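# Clear the incubator's swing cover and pull the failed indicator vial

### The job

One of the three indicator vials in the small incubator has turned yellow (green cap): the load failed, and the vial must be set apart. First take the white label roll off the incubator's clear dust cover and move whichever bottle stands in the cover's swing path out of its way, standing both on free worktop; only then swing the cover fully aside on its pin, stand the yellow vial upright in the steel gallipot, and swing the cover fully shut again over the two purple vials. Keep everything upright, let no bottle be touched by the cover, and leave the purple vials and the other things where they are.

Things in the scene. Friction and masses are not known exactly. Their poses are not given: they have to be found in the camera images.
- incubator: White bench incubator, screwed down. Origin on the worktop under the middle of its wells; own x points from its front face (display, lamps) to its rear, y to its left as the robot sees it, z up. Housing x -72 to 56, y -66 to 66 mm, top face z = 62 mm. Worktop x 0.39 to 0.71 m, y -0.42 to 0.36 m holds only the things listed here; cabinets and a sealer begin at x = 0.726 m.
- well_mid (a point): Middle of the floor (aluminium block) of the recess in the incubator's top, at incubator x 0, y 0, z 40 mm. The recess spans x -40 to 40, y -48 to 48 mm and is 22 mm deep. The block has three round wells, 18.5 mm wide, 30 mm deep, at x 0, y -30, 0, 30 mm; a vial stands in each, its cap 6 to 17 mm over the block.
- dust_cover (a joint): Clear 4 mm cover (top z = 66.5 mm) over the recess, level, turning on one upright pin at the right rear. 0 = shut against its stop; grows counter-clockwise from above (rad): it swings forward and out to the incubator's right; end stop 1.75; above 1.6 all wells are free. Shut it spans incubator x -44 to 54, y -65 to 56 mm; its far corner sweeps 137 mm about the pin. Starts shut or up to 0.1 ajar.
- cover_pin (a point): Axis of the cover's pin, at x = 46, y = -57 mm in the incubator's frame, z = 67 mm. A steel screw head, 16 mm wide, rises to z = 78 mm.
- cover_knob (a point): Middle of the black round knob on the cover, 15 mm wide; this point is 16 mm above the underside of the cover (z = 78 mm), the knob's top 6.5 mm higher, its foot 11.5 mm lower. With the cover shut at x = -28, y = 39 mm in the incubator's frame; 121 mm from the pin. Moving the cover takes about 0.5 N here; it stays where it is left.
- vial_1: The failed vial: yellow body, green cap; 47 mm high, 17 mm wide, origin at the centre of its underside, z up. Its cap, 17 mm wide, spans 36 to 47 mm above the origin. 30 g. In any one of the wells.
- vial_0: Vial with purple body and blue cap, same size and origin; must stay in its well.
- vial_2: Vial with darker purple body and blue cap, same size and origin; must stay in its well.
- gallipot: Open steel bowl, 74 mm wide at the rim, 34 mm high, loose, 0.12 kg; origin at the centre of its underside. Its flat inner floor is 2 to 3 mm up and about 42 mm wide; a vial standing on it rises 16 mm above the rim.
- label_roll: White label roll lying flat on the clear cover; 61 mm across, 38 mm high, 70 g; origin at the centre of its underside.
- lubricant: Brown round jar with an orange lid, 47 mm wide, 83 mm high, about 0.1 kg; origin at the centre of its underside. This jar or the dropper bottle stands in the swing path of the cover, the other one does not. (A second such jar and dropper stand at the back of the worktop, out of reach, part of the room.)
- dropper: Small brown dropper bottle, 33 mm wide up to 62 mm, black collar (24 mm wide) to 77 mm and rubber bulb (13 mm) to 102 mm; 70 g; origin at the centre of its underside.
- blade_box: White and orange carton, 48 x 92 x 43 mm (own x, y, z), origin at the centre of its underside. Bystander.
- timer: White digital timer, 68 x 62 x 22 mm (own x, y, z), origin at the centre of its underside. Bystander; low enough for the cover to pass over.
- marker_1: Black and white marker pen lying on the worktop in front of the incubator, 135 mm long (own y), 17 mm thick, origin under its middle. Bystander; low enough for the cover to pass over.
Things that resemble listed ones, but are neither listed nor needed, are in the scene too. Leave any red look-alike of the lubricant alone.

How it is judged:
On the way, in this order (a step that is already met when the one before it is completed fails the run):
1. the label roll lies flat on the worktop and both bottles stand on the worktop clear of the cover's swing path (height (world z) of each of label_roll, lubricant, dropper below 0.008 m and angle between each of label_roll, lubricant, dropper's own z axis and vertical below 0.12 rad and (horizontal distance between lubricant and cover_pin above 0.158 m or x of lubricant in the frame of incubator above 0.09 m or y of lubricant in the frame of incubator above 0.085 m) and (horizontal distance between dropper and cover_pin above 0.158 m or x of dropper in the frame of incubator above 0.09 m or y of dropper in the frame of incubator above 0.085 m)), for 0.2 s.
2. the dust cover is swung aside (joint above 1.4 rad) (value of joint dust_cover above 1.4 rad), for 0.1 s.
3. the yellow vial stands upright on the floor of the gallipot (horizontal distance between vial_1 and gallipot below 0.025 m and z of vial_1 in the frame of gallipot below 0.015 m and angle between vial_1's own z axis and vertical below 0.2 rad), for 0.2 s.
At the end, for the whole second after the job is handed in: Cover shut (under 0.05 rad); purple vials in place (12 mm); yellow vial at rest, upright (0.2 rad) on the gallipot's floor (25 mm of its middle); roll flat and bottles upright on the worktop, bottles over 158 mm from the pin, or over 90 mm behind or 85 mm left of the incubator's origin (all of step 1 and all of step 3 and angle between gallipot's own z axis and vertical below 0.1 rad and value of joint dust_cover below 0.05 rad and linear speed of vial_1 below 0.02 m/s and distance of each of vial_0, vial_2 from where it was at the start of the episode below 0.012 m); the robot touches nothing.
It fails at once if the bottle that is not in the way is moved as well (both bottles moved more than 30 mm) (distance of each of lubricant, dropper from where it was at the start of the episode above 0.03 m).
It fails at once if a bottle touches the incubator or its cover (contact force between any of lubricant, dropper and incubator above 1 N).
It fails at once if a bottle, the label roll or the yellow vial is tipped over (more than 0.6 rad) (angle between any of lubricant, dropper, label_roll, vial_1's own z axis and vertical above 0.6 rad).
It fails at once if a purple vial is lifted or pulled from its well (moved more than 15 mm) (distance of any of vial_0, vial_2 from where it was at the start of the episode above 0.015 m).
It fails at once if the carton, timer or marker is pushed more than 25 mm, or the gallipot more than 40 mm (distance of any of blade_box, timer, marker_1 from where it was at the start of the episode above 0.025 m or distance of gallipot from where it was at the start of the episode above 0.04 m).
It also fails if it takes over 72 s, if anything falls off the work surface, if the arm or the gripper's body presses on something with over 40 N, if the wrist force passes 120 N, or if a joint passes its speed limit or range.

### The arm

A 6-joint arm with a two-finger parallel gripper is mounted at the origin on a cart in front of the work surface, level with it; the furniture and walls round the work are solid. World frame = base frame: x ahead of the robot, y to its left, z up, the work surface at z = 0. Lengths are in m, angles in rad, forces in N, time in s.
With the tool pointing down it reaches from about 0.3 to 0.875 m from the base axis. Payload 6.4 kg.
Tool frame: the origin (TCP) lies between the finger pads; the fingertips stand 19 mm ahead of it and the grasp point (between the pads) is the TCP (ctrl.tips_ahead is the z of the fingertips in the tool frame, in m); z points along the fingers, y is the line along which they close (so a half turn about z gives the same grasp; the last joint's range is limited). The gripper opens to 85 mm and grips with 20 to 120 N. Pads are 22 mm wide; open, the fingers measure 114 mm over their backs; the gripper's body (76 mm by 85 mm) begins 54 mm behind the grasp point. The pads swing forward as they close: fully open they stand 13 mm farther back than shut.
Start: joints at [1.128, 0.181, 1.607, -0, 1.354, -0.206], TCP at [0.135, 0.559, 0.25] pointing down, gripper open.
Joint ranges: [-2.99, 2.99], [-0.89, 2.07], [0.3, 2.58], [-1.14, 4.28], [0, 2.63], [-3.12, 3.12]. Speed limits (rad/s): [2.57, 2.57, 3.01, 3.14, 3.14, 3.14].

### API

Orientations are given as a unit quaternion [w, x, y, z].
In Python, from bench import readout, vision, ctrl gives the robot as it stands.
- The arm moves only by the tool play_rows, never from a script. Its arguments are lists of equal length, an entry for each row: "xyz": the shift along the tool's x, y, z in mm, a list of three; "rot": the turn, a rotation vector about the tool's x, y, z in rad, a list of three; "grip": the opening, from 0 (shut) to 1 (fully open). In form: {"xyz": [[x, y, z], ...], "rot": [[rx, ry, rz], ...], "grip": [grip, ...]}. A call has exactly 10 rows; each row is the pose to reach, as a shift and turn from the pose commanded when the call began, along the tool's axes at that moment; what a row does not reach only later rows make up. A row lasts 1/8 s, in which the tool goes at most 62.5 mm and 10.7 degrees, less where a joint would pass 70% of its speed; a pose out of reach is approached as far as the arm can. A call with a gripper value outside its range is refused whole. The fingers move at their own pace and stop on an object; the grip force is fixed at half the most. Time passes only in rows, so rows that repeat a pose let the fingers close, or fill a call up. It gives the time, the measured TCP pose, the force, the opening and the grip force at its end, in the units of the state.
- readout.get_obs(): the state, without advancing time (a new reading comes with each control period).
- vision.camera(name): name is "scene" or "top" or "wrist"; returns a dict with "color" (400x640x3 uint8, red, green, blue), "depth" (400x640 float32, m along the optical axis (not along the pixel's ray), 0 where there is no reading), "camera_matrix" (3x3 intrinsics, pixels), "extrinsics" (4x4, takes a point from camera to world coordinates); the wrist camera has in their place "hand_eye" (4x4, takes a point from camera to tool coordinates, whose origin is the TCP and whose axes are the flange's). Camera axes: x right, y down, z forward; pixel columns grow to the right and rows downward; lengths in m; the calibration is good to about 2 mm. A picture is of the moment at which its call begins: read the wrist's pose just before it.
- ctrl.hand_in(): hands the job in; it is judged then, once.
The state is a dict: "time_s": time; "q": joint angles; "dq": joint speeds; "joint_efforts": joint torques, N m; "eef_pos": TCP position; "eef_rot": TCP orientation; "wrist_force": force on the tool from outside, world axes, zero at the start; "torque": the same for the moment, N m; "opening": opening from 0.0 (shut) to 1.0 (fully open); "grasp_force": force on a finger pad.
Only numpy, scipy, OpenCV 4.12 (cv2) and the standard library are available. Lean on these libraries where they do the work, as an engineer would, in place of code of your own. Each camera call takes 0.05 s, during which the arm holds its last target. There are 200 camera calls.

## Working session

There is one attempt and no reset: what is moved stays moved. The work goes in short steps, Python scripts to look and compute and a tool call to move; the robot and the scene stay as the last step left them, time stands still between calls to the robot, and variables do not carry over. Pictures are saved under pics/ and viewed, at most 10 in all, crops included, and the job is handed in when it is done.

Besides the shell and the picture viewer there is one more tool, called after "Call:" as name(argument=value, ...), one argument or row to a line, values as JSON. play_rows: Moves the arm, as the interface text tells. Its arguments: {"type":"object","properties":{"xyz":{"type":"array","items":{"type":"array","items":{"type":"number"}}},"rot":{"type":"array","items":{"type":"array","items":{"type":"number"}}},"grip":{"type":"array","items":{"type":"number"}}},"required":["xyz","rot","grip"]}

```bash
ls; mkdir -p pics; cat > h.py <<'E'
import numpy as np, cv2
from bench import readout, vision, ctrl
def snap(n):
    o=readout.get_obs(); c=vision.camera(n)
    if 'extrinsics' not in c:
        from scipy.spatial.transform import Rotation as R
        T=np.eye(4); q=o['eef_rot']; T[:3,:3]=R.from_quat([q[1],q[2],q[3],q[0]]).as_matrix(); T[:3,3]=o['eef_pos']
        c['extrinsics']=T@c['hand_eye']
    return c
def save(n,f): 
    c=snap(n); cv2.imwrite(f,c['color'][:,:,::-1]); np.savez('last_'+n,**c); return c
def ray(c,u,v,z):
    K=c['camera_matrix'];E=c['extrinsics']
    d=E[:3,:3]@np.linalg.inv(K)@np.array([u,v,1.]); o=E[:3,3]
    return o+d*(z-o[2])/d[2]
def cloud(c):
    K=c['camera_matrix'];E=c['extrinsics'];d=c['depth']
    v,u=np.mgrid[:d.shape[0],:d.shape[1]]
    p=np.stack([(u-K[0,2])/K[0,0]*d,(v-K[1,2])/K[1,1]*d,d],-1)
    p=p@E[:3,:3].T+E[:3,3]; p[d==0]=np.nan; return p
E
python3 - <<'E'
from h import *
for n in('scene','top'):
    c=save(n,f'pics/{n}0.png'); print(n,c['extrinsics'].round(3).tolist(),c['camera_matrix'].round(1).tolist())
print(readout.get_obs())
E
```

```text
pics
scene [[-0.798, -0.427, 0.426, 0.147], [-0.603, 0.57, -0.557, 0.502], [-0.005, -0.701, -0.713, 0.752], [0.0, 0.0, 0.0, 1.0]] [[415.8, 0.0, 324.3], [0.0, 415.8, 207.0], [0.0, 0.0, 1.0]]
top [[-0.022, -0.99, 0.136, 0.419], [-1.0, 0.023, 0.003, -0.047], [-0.006, -0.136, -0.991, 1.294], [0.0, 0.0, 0.0, 1.0]] [[423.5, 0.0, 315.9], [0.0, 423.5, 200.1], [0.0, 0.0, 1.0]]
{'time_s': 0.1, 'q': array([ 1.12771821e+00,  1.81501742e-01,  1.60793264e+00, -2.82701548e-05,
        1.35380001e+00, -2.06305693e-01]), 'dq': array([ 0.0001981 , -0.00128541, -0.00231833,  0.00174205,  0.00196777,
        0.00088127]), 'joint_efforts': array([ 1.25585488e-03, -4.45874190e+01, -3.52245319e+01, -1.70692192e-04,
        3.95799274e-03, -4.81912579e-06]), 'eef_pos': array([0.13465862, 0.55851343, 0.24944264]), 'eef_rot': array([-2.48790505e-04,  1.18106795e-01,  9.93000559e-01, -7.82379019e-04]), 'wrist_force': array([ 0.26058406, -0.38254584, -0.2823016 ]), 'torque': array([-0.00512404, -0.00982889,  0.01337432]), 'grasp_force': 0.0, 'opening': 1.004705232102907}
```

View pics/top0.png

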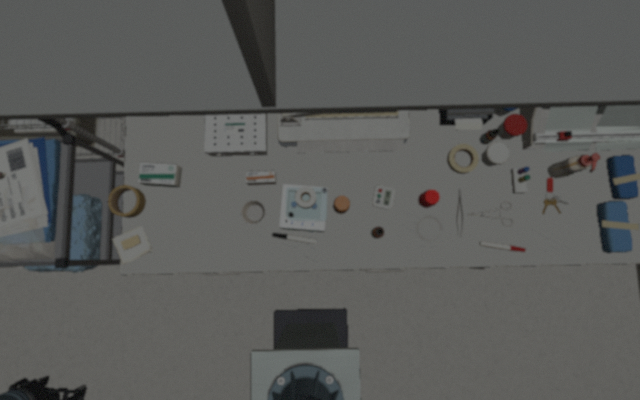

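View pics/scene0.png

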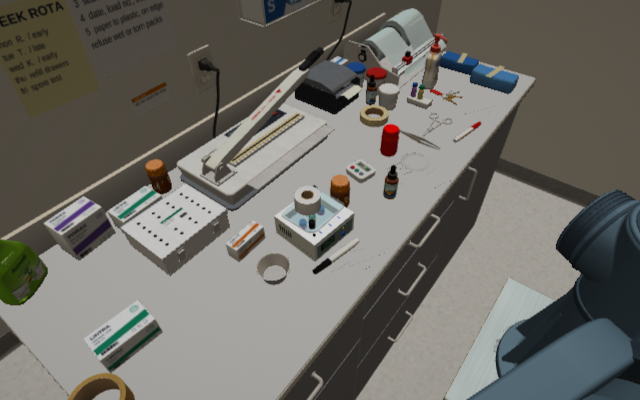

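The top view shows the incubator at (303,207) with the roll at (306,198) and the orange-lidded jar just to its right at (342,204). The dropper is at (377,232), the gallipot at (254,211), the carton at (261,177), the marker at (293,238) and the timer at (384,197). The red look-alike is at (430,198). The scene view agrees with this.

```bash
python3 - <<'E'
from h import *
c={n:dict(np.load(f'last_{n}.npz')) for n in('scene','top')}
t=c['top']; 
im=t['color'][160:260,230:450,::-1]; im=cv2.convertScaleAbs(cv2.resize(im,None,fx=3.6,fy=3.6,interpolation=cv2.INTER_CUBIC),alpha=1.6)
cv2.imwrite('pics/topc.png',im)
s=c['scene']['color'][160:300,220:440,::-1]
cv2.imwrite('pics/scc.png',cv2.convertScaleAbs(cv2.resize(s,None,fx=3.6,fy=3.6,interpolation=cv2.INTER_CUBIC),alpha=1.4))
for n in c:
    p=cloud(c[n]); col=c[n]['color']
    m=(p[...,0]>.38)&(p[...,0]<.72)&(p[...,1]>-.42)&(p[...,1]<.36)&(p[...,2]>.008)
    print(n,'table z',np.nanmedian(p[...,2][(p[...,0]>.42)&(p[...,0]<.68)&(p[...,1]>.22)&(p[...,1]<.34)&(p[...,2]<.01)]))
    k,l,st,_=cv2.connectedComponentsWithStats(m.astype(np.uint8))
    for i in range(1,k):
        if st[i,4]<25: continue
        q=p[l==i]; zt=np.percentile(q[:,2],97); top=q[q[:,2]>zt-.006]
        print(st[i].tolist(),'lo',np.percentile(q,1,0).round(3),'hi',np.percentile(q,99,0).round(3),'top mid',((top[:,:2].min(0)+top[:,:2].max(0))/2).round(3),np.median(col[l==i],0))
E
```

```text
scene table z 0.00054834828778072
[380, 124, 20, 31, 481] lo [ 0.561 -0.395  0.009] hi [ 0.604 -0.353  0.086] top mid [ 0.584 -0.378] [82.  4.  2.]
[346, 159, 30, 22, 428] lo [ 0.561 -0.279  0.009] hi [ 0.63  -0.214  0.025] top mid [ 0.596 -0.248] [158.5 158.  149. ]
[384, 165, 15, 33, 346] lo [ 0.471 -0.23   0.009] hi [ 0.502 -0.205  0.1  ] top mid [ 0.488 -0.219] [54. 41. 33.]
[275, 174, 80, 87, 4195] lo [ 0.496 -0.127  0.011] hi [0.63  0.065 0.106] top mid [ 0.59  -0.014] [119. 123. 117.]
[226, 220, 39, 40, 852] lo [0.644 0.081 0.009] hi [0.679 0.168 0.046] top mid [0.663 0.124] [153.5 106.   89. ]
[313, 238, 46, 36, 333] lo [ 0.462 -0.038  0.009] hi [0.493 0.092 0.018] top mid [0.477 0.027] [155. 149. 135.]
[256, 252, 35, 32, 555] lo [0.523 0.111 0.008] hi [0.594 0.182 0.037] top mid [0.557 0.146] [106.  98.  87.]
top table z 0.0010598797694636453
[0, 0, 619, 120, 57795] lo [ 0.603 -0.412  0.778] hi [0.719 0.341 0.984] top mid [0.633 0.011] [90. 92. 90.]
[245, 171, 31, 14, 415] lo [0.648 0.081 0.011] hi [0.685 0.168 0.049] top mid [0.666 0.125] [103.  96.  91.]
[279, 185, 49, 47, 2036] lo [ 0.501 -0.072  0.041] hi [0.632 0.063 0.109] top mid [ 0.592 -0.013] [108. 114. 114.]
[372, 186, 23, 24, 436] lo [ 0.565 -0.278  0.016] hi [ 0.633 -0.214  0.027] top mid [ 0.597 -0.246] [101.5 103.  100. ]
[417, 190, 22, 18, 299] lo [ 0.564 -0.396  0.011] hi [ 0.608 -0.352  0.089] top mid [ 0.587 -0.376] [100.  31.  29.]
[332, 196, 18, 18, 241] lo [ 0.552 -0.137  0.011] hi [ 0.596 -0.093  0.09 ] top mid [ 0.575 -0.115] [103.  79.  59.]
[241, 200, 24, 25, 257] lo [0.525 0.113 0.009] hi [0.597 0.182 0.04 ] top mid [0.561 0.147] [89. 86. 80.]
[371, 227, 13, 12, 125] lo [ 0.474 -0.236  0.019] hi [ 0.506 -0.205  0.103] top mid [ 0.492 -0.22 ] [46. 38. 33.]
[272, 233, 44, 11, 213] lo [ 0.465 -0.037  0.008] hi [0.498 0.092 0.022] top mid [0.482 0.027] [101. 101.  98.]
```

View pics/topc.png

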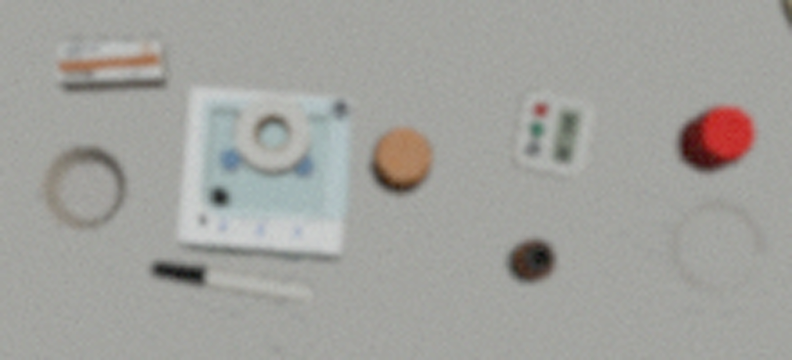

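View pics/scc.png

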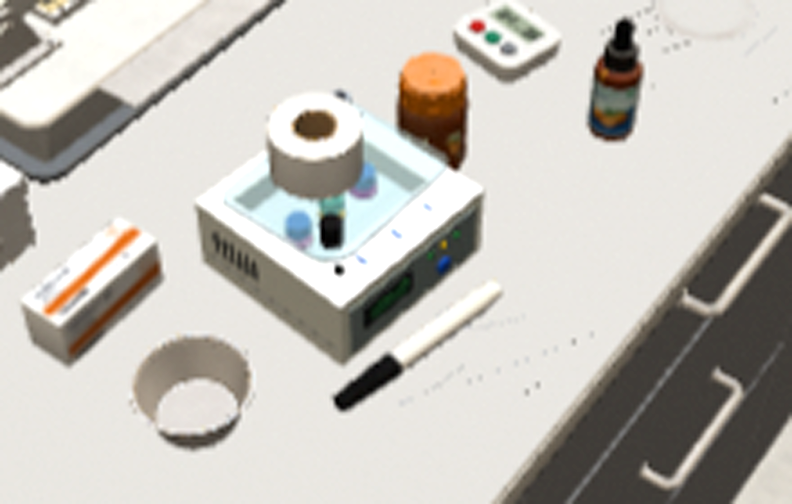

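The scene crop shows the yellow vial (green cap) in the middle well, under the roll. The jar with the orange lid is in the swing path and the dropper is clear of it. Next I'll go over the incubator for a precise wrist view.

```bash
cat >> h.py <<'E'
from scipy.spatial.transform import Rotation as R
def rel(x,y,z,phi):
    "shift (mm) and rot from measured pose to xyz (m), tool down, tool-x heading phi deg"
    o=readout.get_obs(); q=o['eef_rot']; A=R.from_quat([q[1],q[2],q[3],q[0]])
    p=np.radians(phi); X=np.array([np.cos(p),np.sin(p),0]); Z=np.array([0,0,-1.]); B=R.from_matrix(np.c_[X,np.cross(Z,X),Z])
    return (A.inv().apply(np.array([x,y,z])-o['eef_pos'])*1000).round(1).tolist(), (A.inv()*B).as_rotvec().round(3).tolist()
E
python3 - <<'E'
from h import *
w=vision.camera('wrist'); print(w['hand_eye'].round(3),w['camera_matrix'].round(1).tolist(),ctrl.tips_ahead)
print(rel(.50,-.02,.36,180))
E
```

```text
[[-0.    -0.953 -0.302  0.077]
 [ 1.     0.    -0.001 -0.001]
 [ 0.001 -0.302  0.953 -0.125]
 [ 0.     0.     0.     1.   ]] [[285.4, 0.0, 318.0], [0.0, 285.4, 203.8], [0.0, 0.0, 1.0]] 0.019
([-490.8, -476.9, -109.9], [-0.001, -0.0, -0.237])
```

Call:
play_rows(
  xyz=[
    [-30,-30,-30],
    [-75,-73,-60],
    [-120,-117,-90],
    [-165,-160,-110],
    [-210,-204,-110],
    [-255,-248,-110],
    [-300,-292,-110],
    [-345,-335,-110],
    [-390,-379,-110],
    [-435,-423,-110],
  ],
  rot=[
    [0,0,0],
    [0,0,-0.05],
    [0,0,-0.1],
    [0,0,-0.15],
    [0,0,-0.2],
    [0,0,-0.237],
    [0,0,-0.237],
    [0,0,-0.237],
    [0,0,-0.237],
    [0,0,-0.237],
  ],
  grip=[1,1,1,1,1,1,1,1,1,1],
)

```text
time_s: 1.4
eef_pos: [0.4497, 0.0588, 0.3603]
eef_rot: [0.0, 0.0, 1.0, 0.0]
wrist_force: [0.7, 0.9, 0.1]
opening: 0.997
grasp_force: 0.0
```

```bash
python3 - <<'E'
from h import *
print(readout.get_obs()['eef_pos'],readout.get_obs()['time_s'])
c=save('wrist','pics/w0.png')
cv2.imwrite('pics/w0b.png',cv2.convertScaleAbs(c['color'][:,:,::-1],alpha=1.3))
E
```

```text
[0.44973297 0.05876965 0.36034338] 1.4
```

View pics/w0b.png

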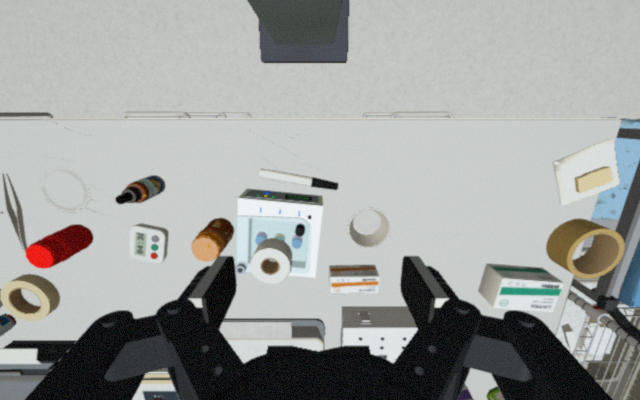

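The wrist view (robot at the top of the picture) shows the incubator at x 237–323, y 190–277. The knob is at (300,230), the pin at (241,268), the roll at (271,263), the jar at (212,240) and the gallipot at (369,227).

```bash
python3 - <<'E'
from h import *
for n in ('wrist','top','scene'):
    c=dict(np.load(f'last_{n}.npz')); p=cloud(c); g=c['color'].astype(int)
    near=(p[...,0]>.46)&(p[...,0]<.66)&(p[...,1]>-.09)&(p[...,1]<.09)
    m=near&(p[...,2]>.052)&(p[...,2]<.075)
    q=p[m]; (cx,cy),(w,h),a=cv2.minAreaRect((q[:,:2]*1000).astype(np.float32)); 
    ys=np.array([[cx,cy],[w,h]]).round(1).tolist()
    print(n,'rect',ys,round(a,2),len(q),'z',np.median(q[:,2]).round(4))
    r=near&(p[...,2]>.094); q=p[r]; print(' roll',cv2.minEnclosingCircle((q[:,:2]*1000).astype(np.float32)),np.median(q[:,2]).round(4))
    j=(p[...,0]>.53)&(p[...,0]<.62)&(p[...,1]>-.16)&(p[...,1]<-.08)&(p[...,2]>.072); q=p[j]; print(' jar',cv2.minEnclosingCircle((q[:,:2]*1000).astype(np.float32)),np.median(q[:,2]).round(4))
    b=(p[...,0]>.51)&(p[...,0]<.61)&(p[...,1]>.1)&(p[...,1]<.2)&(p[...,2]>.028); q=p[b]; print(' pot',cv2.minEnclosingCircle((q[:,:2]*1000).astype(np.float32)))
    # knob: dark blob
    d=(g.max(2)<(60 if n!='top' else 45))
    for nm,(x,y),z in(('knob',(.53,.032),.0845),('pin',(.61,-.065),.078)):
        X=np.array([ray(c,u,v,z)[:2] for v,u in np.argwhere(d)]) if d.sum()else np.zeros((0,2))
        s=np.hypot(*(X-[x,y]).T)<.022; 
        if s.any(): print(' ',nm,(X[s].mean(0)*1000).round(1),s.sum(),np.ptp(X[s],0).round(4))
E
```

```text
wrist rect [[565.5, -8.2], [135.0, 129.9]] 84.23 4993 z 0.0666
 roll ((539.3715209960938, -4.179335594177246), 81.66783142089844) 0.1053
 jar ((572.6878662109375, -117.56838989257812), 22.643877029418945) 0.0841
 pot ((558.876708984375, 145.2164764404297), 37.24737548828125)
  knob [540.8  29.9] 76 [0.0308 0.0201]
  pin [609.6 -81.8] 75 [0.0309 0.0082]
top rect [[567.7, -6.1], [136.1, 129.5]] 84.05 1627 z 0.0659
 roll ((630.801025390625, -0.006946563720703125), 94.04341888427734) 0.7918
 jar ((597.8704833984375, -120.2811279296875), 44.98265838623047) 0.7907
 pot ((581.2197875976562, 149.93267822265625), 56.8554573059082)
  knob [546.3  31. ] 5 [0.0058 0.0029]
scene rect [[564.3, -6.9], [136.6, 131.8]] 84.31 2114 z 0.065
 roll ((590.02880859375, -13.431201934814453), 31.854904174804688) 0.1044
 jar ((572.7611083984375, -115.94879150390625), 23.064903259277344) 0.0832
 pot ((558.0757446289062, 145.9882354736328), 38.23530578613281)
  knob [538.1  37.5] 52 [0.0214 0.0233]
```

```bash
python3 - <<'E'
from h import *
print(rel(.590,-.013,.094,123))
E
```

```text
([-137.2, -63.8, 266.3], [-0.003, 0.003, 0.99])
```

Call:
play_rows(
  xyz=[
    [-30,-14,30],
    [-60,-28,65],
    [-95,-44,105],
    [-125,-58,145],
    [-140,-64,180],
    [-140,-64,205],
    [-140,-64,225],
    [-140,-64,245],
    [-140,-64,260],
    [-140,-64,266],
  ],
  rot=[
    [0,0,0.18],
    [0,0,0.36],
    [0,0,0.54],
    [0,0,0.72],
    [0,0,0.9],
    [0,0,0.99],
    [0,0,0.99],
    [0,0,0.99],
    [0,0,0.99],
    [0,0,0.99],
  ],
  grip=[1,1,1,1,1,1,1,1,1,1],
)

```text
time_s: 2.7
eef_pos: [0.5886, -0.003, 0.0932]
eef_rot: [-0.001, 0.475, 0.88, -0.0]
wrist_force: [-0.7, 0.1, -0.3]
opening: 0.999
grasp_force: 0.0
```

Call:
play_rows(
  xyz=[
    [0,0,0],
    [0,0,0],
    [0,0,0],
    [0,0,0],
    [0,0,0],
    [0,0,-10],
    [0,0,-30],
    [0,0,-50],
    [0,0,-65],
    [0,0,-80],
  ],
  rot=[
    [0,0,0],
    [0,0,0],
    [0,0,0],
    [0,0,0],
    [0,0,0],
    [0,0,0],
    [0,0,0],
    [0,0,0],
    [0,0,0],
    [0,0,0],
  ],
  grip=[0.5,0.5,0.5,0.5,0.5,0.5,0.5,0.5,0.5,0.5],
)

```text
time_s: 3.95
eef_pos: [0.5892, -0.0032, 0.1757]
eef_rot: [0.0, 0.475, 0.88, 0.0]
wrist_force: [0.4, 0.1, -0.7]
opening: 0.676
grasp_force: 63.8
```

```bash
python3 - <<'E'
from h import *
o=readout.get_obs(); print(o['eef_pos'],o['opening'],o['wrist_force'])
print(rel(.52,.28,.15,123), rel(.52,.28,.0285,123))
E
```

```text
[ 0.5891842  -0.00324687  0.17570507] 0.6764311539000739 [ 0.3964776   0.09166679 -0.68733795]
([274.8, 97.6, 25.6], [0.0, 0.001, 0.005]) ([274.8, 97.6, 147.1], [0.0, 0.001, 0.005])
```

Call:
play_rows(
  xyz=[
    [30,11,0],
    [75,27,0],
    [125,44,0],
    [175,62,0],
    [225,80,10],
    [260,92,40],
    [275,98,75],
    [275,98,110],
    [275,98,130],
    [275,98,138],
  ],
  rot=[
    [0,0,0],
    [0,0,0],
    [0,0,0],
    [0,0,0],
    [0,0,0],
    [0,0,0],
    [0,0,0],
    [0,0,0],
    [0,0,0],
    [0,0,0],
  ],
  grip=[0.5,0.5,0.5,0.5,0.5,0.5,0.5,0.5,0.5,0.5],
)

```text
time_s: 5.2
eef_pos: [0.5197, 0.2801, 0.0355]
eef_rot: [-0.001, 0.475, 0.88, -0.001]
wrist_force: [-0.1, 1.0, -0.6]
opening: 0.678
grasp_force: 63.8
```

```bash
python3 - <<'E'
from h import *
o=readout.get_obs(); print(o['eef_pos'],o['opening'],o['wrist_force'])
c=save('scene','pics/s1.png'); p=cloud(c)
m=(abs(p[...,0]-.51)<.06)&(abs(p[...,1]-.28)<.06)
print(np.percentile(p[m][:,2],[1,5,50,95]))
cv2.imwrite('pics/s1c.png',cv2.resize(c['color'][200:400,140:400,::-1],None,fx=3,fy=3))
E
```

```text
[0.51970886 0.28009974 0.03545009] 0.6776339882411518 [-0.09255012  0.9662075  -0.62294734]
[-1.52286122e-03 -3.48648522e-04  2.19205114e-01  4.07346462e-01]
```

View pics/s1c.png

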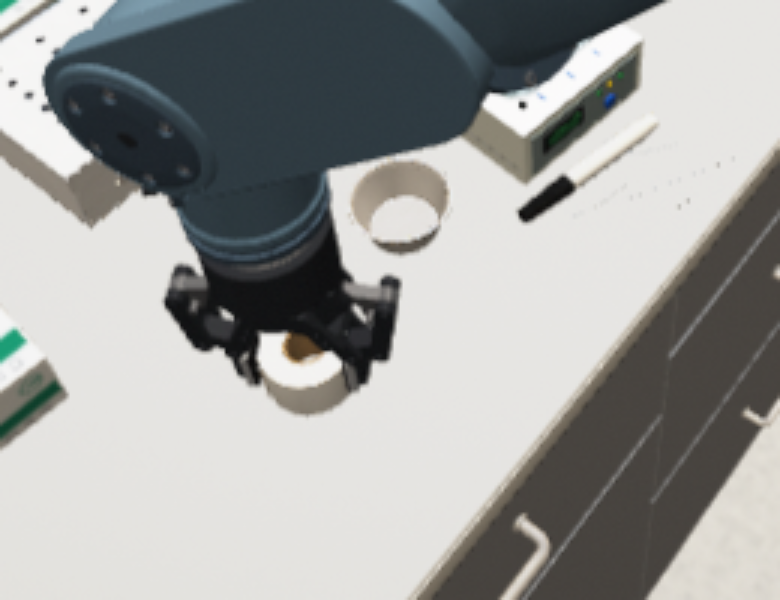

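The crop shows the roll held level between the fingers at (310,375), just above free worktop. I'll lower it, release and rise.

Call:
play_rows(
  xyz=[
    [0,0,4],
    [0,0,7],
    [0,0,8.5],
    [0,0,8.5],
    [0,0,8.5],
    [0,0,8.5],
    [0,0,8.5],
    [0,0,-10],
    [0,0,-60],
    [0,0,-110],
  ],
  rot=[
    [0,0,0],
    [0,0,0],
    [0,0,0],
    [0,0,0],
    [0,0,0],
    [0,0,0],
    [0,0,0],
    [0,0,0],
    [0,0,0],
    [0,0,0],
  ],
  grip=[0.5,0.5,0.5,0.5,1,1,1,1,1,1],
)

```text
time_s: 6.5
eef_pos: [0.52, 0.2804, 0.1485]
eef_rot: [0.0, 0.475, 0.88, 0.0]
wrist_force: [0.9, -0.3, -0.3]
opening: 1.002
grasp_force: 0.0
```

```bash
python3 - <<'E'
from h import *
o=readout.get_obs(); print(o['eef_pos'],o['opening'],o['wrist_force'])
print(rel(.573,-.117,.15,90), rel(.573,-.117,.06,90))
E
```

```text
[0.51997628 0.28041208 0.14852909] 1.0020057760006529 [ 0.90678082 -0.26995923 -0.3162691 ]
([-361.3, -173.8, -1.5], [0.0, 0.0, 0.581]) ([-361.3, -173.8, 88.5], [0.0, 0.0, 0.581])
```

Call:
play_rows(
  xyz=[
    [-25,-12,-3],
    [-70,-34,-3],
    [-120,-58,-3],
    [-170,-82,-3],
    [-220,-106,-3],
    [-270,-130,-3],
    [-315,-152,-3],
    [-350,-168,-3],
    [-361,-174,-3],
    [-361,-174,-3],
  ],
  rot=[
    [0,0,0.08],
    [0,0,0.16],
    [0,0,0.24],
    [0,0,0.32],
    [0,0,0.4],
    [0,0,0.48],
    [0,0,0.55],
    [0,0,0.581],
    [0,0,0.581],
    [0,0,0.581],
  ],
  grip=[1,1,1,1,1,1,1,1,1,1],
)

```text
time_s: 7.75
eef_pos: [0.5728, -0.1171, 0.15]
eef_rot: [0.0, 0.707, 0.707, 0.0]
wrist_force: [0.2, -0.2, -0.1]
opening: 1.002
grasp_force: 0.0
```

```bash
python3 - <<'E'
from h import *
o=readout.get_obs(); print(o['eef_pos'],o['opening'],o['wrist_force'])
c=save('wrist','pics/w2.png'); p=cloud(c); g=c['color'].astype(int)
j=(p[...,0]>.53)&(p[...,0]<.62)&(p[...,1]>-.16)&(p[...,1]<-.08)&(p[...,2]>.074)&(p[...,2]<.092)&(g[...,0]>g[...,2]*1.5); q=p[j]; print(' jar',len(q),cv2.minEnclosingCircle((q[:,:2]*1000).astype(np.float32)),np.median(q[:,2]))
cv2.imwrite('pics/w2b.png',c['color'][:,:,::-1])
print(rel(.573,-.117,.06,90))
E
```

```text
[ 0.57280193 -0.11710042  0.1499656 ] 1.0023270598307068 [ 0.16112219 -0.19575499 -0.09785059]
 jar 2787 ((574.7321166992188, -117.95877075195312), 22.359188079833984) 0.08444763300631022
([-0.9, 0.4, 89.7], [0.0, -0.0, 0.0])
```

View pics/w2b.png

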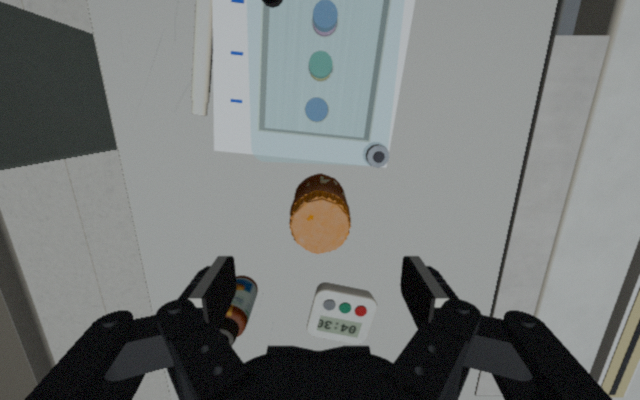

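The wrist view shows the jar lid at (320,226) centred between the open fingers. The pin is at (376,155), the green cap at (320,65) in the middle well, and blue caps at (325,15) and (317,109).

Call:
play_rows(
  xyz=[
    [0,0,25],
    [0,0,55],
    [0,0,80],
    [0,0,90],
    [0,0,90],
    [0,0,90],
    [0,0,90],
    [0,0,90],
    [0,0,90],
    [0,0,90],
  ],
  rot=[
    [0,0,0],
    [0,0,0],
    [0,0,0],
    [0,0,0],
    [0,0,0],
    [0,0,0],
    [0,0,0],
    [0,0,0],
    [0,0,0],
    [0,0,0],
  ],
  grip=[1,1,1,1,1,0.3,0.3,0.3,0.3,0.3],
)

```text
time_s: 9.05
eef_pos: [0.5737, -0.1172, 0.0607]
eef_rot: [0.001, 0.707, 0.707, 0.001]
wrist_force: [-0.2, 0.3, 6.2]
opening: 0.516
grasp_force: 60.7
```

```bash
python3 - <<'E'
from h import *
o=readout.get_obs(); print(o['eef_pos'],o['opening'],o['grasp_force'],o['wrist_force'])
c=dict(np.load('last_wrist.npz'))
for n,u,v,z in(('pin',376,155,.078),('green',320,65,.057),('b+',325,15,.057),('b-',317,109,.057),('fr',215,150,.062),('rr',388,166,.0665)):
    print(n,(ray(c,u,v,z)*1000).round(1))
a=np.radians(-5.8);Rm=np.array([[np.cos(a),-np.sin(a)],[np.sin(a),np.cos(a)]]);O=np.array([573.5,-8])
for n,xy in(('pin',(46,-57)),('v0',(0,0)),('v+',(0,30)),('v-',(0,-30)),('fr',(-72,-66)),('rr',(56,-66)),('knob',(-28,39))): print(n,(O+Rm@np.array(xy)).round(1))
print(rel(.62,.27,.18,90))
E
```

```text
[ 0.57372225 -0.11720295  0.06066756] 0.5155728747212801 60.71543572470546 [-0.16816129  0.31881214  6.16548074]
pin [613.2 -68.1  78. ]
green [574.8  -9.   57. ]
b+ [578.1  21.1  57. ]
b- [572.6 -37.9  57. ]
fr [497.3 -66.6  62. ]
rr [624.8 -77.8  66.5]
pin [613.5 -69.4]
v0 [573.5  -8. ]
v+ [576.5  21.8]
v- [570.5 -37.8]
fr [495.2 -66.4]
rr [622.5 -79.3]
knob [549.6  33.6]
([387.1, 46.5, -119.5], [0.002, 0.001, -0.0])
```

Call:
play_rows(
  xyz=[
    [0,0,-30],
    [0,0,-75],
    [0,0,-110],
    [20,2,-120],
    [60,7,-120],
    [105,13,-120],
    [155,19,-120],
    [205,25,-120],
    [255,31,-120],
    [305,37,-120],
  ],
  rot=[
    [0,0,0],
    [0,0,0],
    [0,0,0],
    [0,0,0],
    [0,0,0],
    [0,0,0],
    [0,0,0],
    [0,0,0],
    [0,0,0],
    [0,0,0],
  ],
  grip=[0.3,0.3,0.3,0.3,0.3,0.3,0.3,0.3,0.3,0.3],
)

```text
time_s: 10.3
eef_pos: [0.6083, 0.1909, 0.1774]
eef_rot: [-0.001, 0.707, 0.707, -0.001]
wrist_force: [0.3, -0.2, -0.8]
opening: 0.514
grasp_force: 61.5
```

Call:
play_rows(
  xyz=[
    [45,5,0],
    [72,8,10],
    [82,9,40],
    [82,9,75],
    [82,9,100],
    [82,9,112],
    [82,9,116],
    [82,9,116],
    [82,9,116],
    [82,9,116],
  ],
  rot=[
    [0,0,0],
    [0,0,0],
    [0,0,0],
    [0,0,0],
    [0,0,0],
    [0,0,0],
    [0,0,0],
    [0,0,0],
    [0,0,0],
    [0,0,0],
  ],
  grip=[0.3,0.3,0.3,0.3,0.3,0.3,0.3,0.3,0.3,0.3],
)

```text
time_s: 11.55
eef_pos: [0.6194, 0.2703, 0.0644]
eef_rot: [0.0, 0.707, 0.707, 0.001]
wrist_force: [0.4, 0.5, -1.2]
opening: 0.51
grasp_force: 61.4
```

```bash
python3 - <<'E'
from h import *
o=readout.get_obs(); print(o['eef_pos'],o['opening'],o['grasp_force'],o['wrist_force'])
c=save('scene','pics/s3.png')
cv2.imwrite('pics/s3c.png',cv2.resize(c['color'][170:400,140:420,::-1],None,fx=2.6,fy=2.6))
E
```

```text
[0.61941316 0.27029583 0.06437275] 0.5100997116670665 61.42149539664388 [ 0.43167057  0.51291006 -1.15451433]
```

View pics/s3c.png

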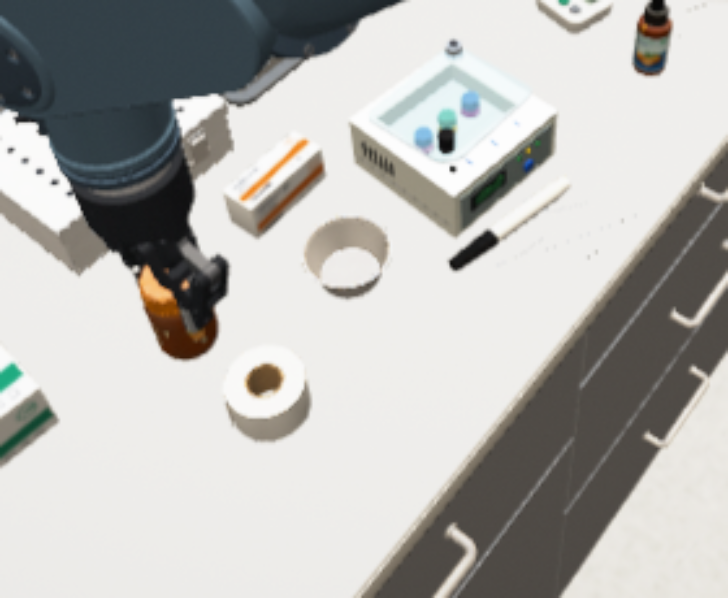

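The crop shows the roll flat at (267,393) and the jar held just over the worktop at (180,315). It leans only as much as the gripper does in this perspective. I'll set it down.

Call:
play_rows(
  xyz=[
    [0,0,2],
    [0,0,3.5],
    [0,0,4],
    [0,0,4],
    [0,0,4],
    [0,0,4],
    [0,0,4],
    [0,0,-20],
    [0,0,-70],
    [0,0,-120],
  ],
  rot=[
    [0,0,0],
    [0,0,0],
    [0,0,0],
    [0,0,0],
    [0,0,0],
    [0,0,0],
    [0,0,0],
    [0,0,0],
    [0,0,0],
    [0,0,0],
  ],
  grip=[0.3,0.3,0.3,0.3,1,1,1,1,1,1],
)

```text
time_s: 12.85
eef_pos: [0.6183, 0.2701, 0.1839]
eef_rot: [-0.0, 0.707, 0.707, -0.001]
wrist_force: [0.8, -0.3, -0.0]
opening: 0.998
grasp_force: 0.0
```

```bash
python3 - <<'E'
from h import *
o=readout.get_obs(); print(o['eef_pos'],o['opening'],o['grasp_force'],o['wrist_force'])
c=save('scene','pics/s4.png'); p=cloud(c); g=c['color'].astype(int)
j=(abs(p[...,0]-.62)<.06)&(abs(p[...,1]-.27)<.06)&(p[...,2]>.074)&(p[...,2]<.092); q=p[j]; print('jar',len(q),cv2.minEnclosingCircle((q[:,:2]*1000).astype(np.float32)),q[:,2].max())
j=(abs(p[...,0]-.52)<.06)&(abs(p[...,1]-.28)<.06)&(p[...,2]>.032)&(p[...,2]<.046); q=p[j]; print('roll',len(q),cv2.minEnclosingCircle((q[:,:2]*1000).astype(np.float32)),np.percentile(q[:,2],[5,95]))
# knob in scene
d=np.argwhere(g.max(2)<50); X=np.array([ray(c,u,v,.0845)[:2] for v,u in d]); s=np.hypot(*(X-[.545,.032]).T)<.03
uv=d[s]; print('knob px rows',uv.min(0),uv.max(0),s.sum())
t=uv[uv[:,0]<=uv[:,0].min()+4]; print((ray(c,t[:,1].mean(),uv[:,0].min()+2.,.0845)*1000).round(1))
print(rel(.46,.05,.25,180))
E
```

```text
[0.61834324 0.27006919 0.18391069] 0.9984889959673969 0.0 [ 0.802963   -0.28670805 -0.03804653]
jar 396 ((617.6666870117188, 270.7431945800781), 23.236509323120117) 0.08773518350151421
roll 633 ((525.0853271484375, 273.1753845214844), 31.173694610595703) [0.0347813  0.04056883]
knob px rows [220 309] [228 313] 42
[541.7  34.1  84.5]
([-221.0, -161.6, -59.3], [0.01, 0.006, -1.571])
```

```bash
python3 - <<'E'
from h import *
print(rel(.545,.031,.15,122))
E
```

```text
([-240.3, -77.7, 41.6], [0.011, 0.0, -0.558])
```

Call:
play_rows(
  xyz=[
    [-20,-6,0],
    [-60,-19,0],
    [-105,-34,0],
    [-150,-49,0],
    [-190,-62,5],
    [-220,-72,15],
    [-236,-77,25],
    [-240,-78,33],
    [-240,-78,36],
    [-240,-78,36],
  ],
  rot=[
    [0,0,-0.06],
    [0,0,-0.13],
    [0,0,-0.2],
    [0,0,-0.28],
    [0,0,-0.36],
    [0,0,-0.44],
    [0,0,-0.51],
    [0,0,-0.558],
    [0,0,-0.558],
    [0,0,-0.558],
  ],
  grip=[1,0.4,0.4,0.4,0.4,0.4,0.4,0.4,0.4,0.4],
)

```text
time_s: 14.15
eef_pos: [0.5407, 0.0304, 0.1472]
eef_rot: [-0.0, 0.485, 0.874, -0.0]
wrist_force: [-0.6, 0.3, 0.7]
opening: 0.404
grasp_force: 0.0
```

```bash
python3 - <<'E'
from h import *
o=readout.get_obs(); print(o['eef_pos'],o['opening'],o['wrist_force'])
c=save('wrist','pics/w5.png'); cv2.imwrite('pics/w5b.png',c['color'][:,:,::-1])
g=c['color'].astype(int)
d=np.argwhere(g.max(2)<60); X=np.array([ray(c,u,v,.0845)[:2] for v,u in d]); s=np.hypot(*(X-[.545,.031]).T)<.025
uv=d[s]; print(uv.min(0),uv.max(0),s.sum())
E
```

```text
[0.54074672 0.0304189  0.14715439] 0.40420424732682186 [-0.56086194  0.34638196  0.6876422 ]
[196 312] [249 352] 386
```

View pics/w5b.png

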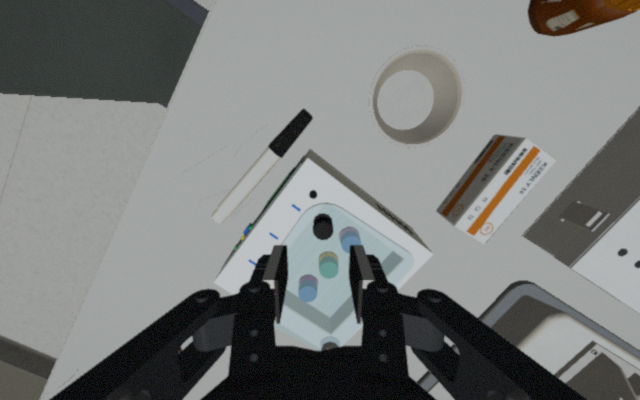

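The knob is at (322,227), between the finger lines, and the pin is at (331,347).

```bash
python3 - <<'E'
from h import *
c=dict(np.load('last_wrist.npz')); g=c['color'].astype(int)
m=(g.max(2)<60); m[:200]=0;m[246:]=0;m[:,:300]=0;m[:,345:]=0
k,l,st,ce=cv2.connectedComponentsWithStats(m.astype(np.uint8)); i=1+st[1:,4].argmax(); print(st[i],ce[i])
x,y,w,h,_=st[i]
rr=w/2; tc=(x+w/2-.5,y+h-rr); print('top c',tc,(ray(c,*tc,.0845)*1000).round(1))
print('foot',(ray(c,x+w/2-.5,y+rr,.067)*1000).round(1),'width m',(ray(c,x,tc[1],.0845)-ray(c,x+w,tc[1],.0845))*1000)
print('pin',(ray(c,331,347,.078)*1000).round(1), [(ray(c,u,v,.057)*1000).round(1)[:2] for u,v in((349,238),(328,268),(308,291))])
P=np.array([613.8,-69.])
a=np.radians(-5.6);Rm=np.array([[np.cos(a),-np.sin(a)],[np.sin(a),np.cos(a)]]);O=np.array([574.3,-8.])
print(O+Rm@[46,-57],O+Rm@[-28,39])
E
```

```text
[314 214  18  25 376] [322.50531915 226.34574468]
top c (np.float64(322.5), np.float64(230.0)) [544.8  29.6  84.5]
foot [545.8  28.4  67. ] width m [-10.84092738  -6.76637562   0.        ]
pin [609.6 -59.6  78. ] [array([573.5,  25.5]), array([573.9,  -7.1]), array([571.2, -35.6])]
[614.51823511 -69.21677519] [550.23936589  33.54618979]
```

```bash
python3 - <<'E'
from h import *
o=readout.get_obs(); print(o['eef_pos'],o['dq'].round(3))
print(rel(.5453,.029,.089,125))
E
```

```text
[0.54096265 0.0305117  0.14743846] [ 0.002 -0.003 -0.005 -0.001 -0.    -0.004]
([-3.6, 2.9, 58.4], [0.0, 0.0, -0.053])
```

Call:
play_rows(
  xyz=[
    [-2,1.5,5],
    [-3.6,2.9,10],
    [-3.6,2.9,20],
    [-3.6,2.9,30],
    [-3.6,2.9,40],
    [-3.6,2.9,48],
    [-3.6,2.9,54],
    [-3.6,2.9,58],
    [-3.6,2.9,58],
    [-3.6,2.9,58],
  ],
  rot=[
    [0,0,-0.053],
    [0,0,-0.053],
    [0,0,-0.053],
    [0,0,-0.053],
    [0,0,-0.053],
    [0,0,-0.053],
    [0,0,-0.053],
    [0,0,-0.053],
    [0,0,-0.053],
    [0,0,-0.053],
  ],
  grip=[0.28,0.28,0.28,0.28,0.28,0.28,0.28,0.28,0.28,0.28],
)

```text
time_s: 15.45
eef_pos: [0.5454, 0.0286, 0.0896]
eef_rot: [0.0, 0.462, 0.887, 0.0]
wrist_force: [0.4, 0.2, 0.3]
opening: 0.278
grasp_force: 0.0
```

```bash
python3 - <<'E'
from h import *
o=readout.get_obs(); print(o['eef_pos'],o['opening'],o['wrist_force'])
c=save('wrist','pics/w6.png'); cv2.imwrite('pics/w6b.png',c['color'][120:400,160:480,::-1])
E
```

```text
[0.54537848 0.02862304 0.08959998] 0.2780739093027223 [0.3968634  0.21630004 0.2986577 ]
```

View pics/w6b.png

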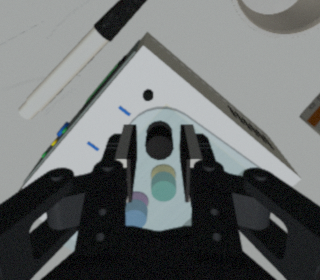

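The knob sits between the two pads at (160,140) in the crop, with nothing touched. That was my tenth picture, so from here I'll check by numbers only. Swinging the cover now.

Call:
play_rows(
  xyz=[
    [-0.4,-10.2,0],
    [-1.7,-20.2,0],
    [-3.8,-30.2,0],
    [-6.8,-39.9,0],
    [-10.5,-49.3,0],
    [-15.1,-58.4,0],
    [-20.3,-67.1,0],
    [-26.3,-75.3,0],
    [-32.9,-83.0,0],
    [-40.2,-90.1,0],
  ],
  rot=[
    [0,0,-0.084],
    [0,0,-0.168],
    [0,0,-0.252],
    [0,0,-0.336],
    [0,0,-0.42],
    [0,0,-0.504],
    [0,0,-0.588],
    [0,0,-0.672],
    [0,0,-0.756],
    [0,0,-0.84],
  ],
  grip=[0.28,0.28,0.28,0.28,0.28,0.28,0.28,0.28,0.28,0.28],
)

```text
time_s: 16.75
eef_pos: [0.4947, -0.0563, 0.0898]
eef_rot: [0.001, 0.058, 0.998, -0.0]
wrist_force: [-0.2, 0.2, -0.1]
opening: 0.283
grasp_force: 0.2
```

```bash
cat > knob.py <<'E'
from h import *
o=readout.get_obs(); print(o['eef_pos'].round(4),o['opening'],o['wrist_force'].round(2))
c=save('wrist','pics/k.png'); p=cloud(c); g=c['color'].astype(int)
v,u=np.mgrid[:400,:640]
m=(g.max(2)<60)&(p[...,2]>.076)&(p[...,2]<.092)&(abs(u-320)<45)&(v>150)&(v<330)
q=p[m]
A=R.from_quat(o['eef_rot'][[1,2,3,0]]); t=A.inv().apply(q-o['eef_pos'])*1000
s=np.abs(t[:,1])<30
k,l,st,ce=cv2.connectedComponentsWithStats(m.astype(np.uint8))
for i in range(1,k):
    if st[i,4]>40: tt=A.inv().apply(p[l==i]-o['eef_pos'])*1000; w=p[l==i].mean(0); print(st[i],'tool',tt.mean(0).round(1),np.percentile(tt,5,0).round(1),np.percentile(tt,95,0).round(1),'world',w.round(4),'joint',np.radians((np.degrees(np.arctan2(w[1]+.069,w[0]-.614))-122)%360).round(3),'r',np.hypot(w[1]+.069,w[0]-.614).round(4))
E
python3 knob.py
```

```text
[ 0.4947 -0.0563  0.0898] 0.2826901810109274 [-0.23  0.24 -0.08]
[290 245   7  40 110] tool [  7.  -13.3   3.9] [ -3.9 -14.6  -1.5] [ 10.7 -12.6  11.1] world [ 0.4862 -0.0687  0.0859] joint 1.01 r 0.1278
[314 245  34  48 867] tool [2.8 4.9 5.6] [-4.8 -2.   1.8] [10.1 11.4 12.2] world [ 0.4925 -0.051   0.0842] joint 0.866 r 0.1229
[276 254   6  12  50] tool [  6.6 -21.4   4.5] [  5.9 -22.6  -1.2] [  7.3 -20.5   9.9] world [ 0.4856 -0.0768  0.0852] joint 1.073 r 0.1286
[355 254  10  13  89] tool [ 6.7 20.4  4. ] [ 5.9 17.7 -1.2] [10.1 22.4  9.9] world [ 0.4905 -0.0352  0.0858] joint 0.745 r 0.1281
```

Call:
play_rows(
  xyz=[
    [-0.4,-10.2,0],
    [-1.7,-20.2,0],
    [-3.8,-30.2,0],
    [-6.8,-39.9,0],
    [-10.5,-49.3,0],
    [-15.1,-58.4,0],
    [-20.3,-67.1,0],
    [-26.3,-75.3,0],
    [-32.9,-83.0,0],
    [-40.2,-90.1,0],
  ],
  rot=[
    [0,0,-0.084],
    [0,0,-0.168],
    [0,0,-0.252],
    [0,0,-0.336],
    [0,0,-0.42],
    [0,0,-0.504],
    [0,0,-0.588],
    [0,0,-0.672],
    [0,0,-0.756],
    [0,0,-0.84],
  ],
  grip=[0.28,0.28,0.28,0.28,0.28,0.28,0.28,0.28,0.28,0.28],
)

```text
time_s: 18.05
eef_pos: [0.5238, -0.1502, 0.0895]
eef_rot: [0.0, -0.353, 0.936, 0.0]
wrist_force: [0.1, 1.0, 0.0]
opening: 0.283
grasp_force: 0.2
```

```bash
python3 knob.py; python3 -c "
from h import *
print(rel(.5743,-.008,.0615,84.4),rel(.5743,-.008,.12,264.4))"
```

```text
[ 0.5238 -0.1502  0.0895] 0.28298932889671286 [0.12 0.97 0.03]
[290 245   7  29  92] tool [  8.9 -13.4   3.8] [  1.4 -14.5  -1.9] [ 11.6 -12.8  10.6] world [ 0.526  -0.1662  0.0857] joint 1.847 r 0.1311
[314 245  33  49 863] tool [2.1 4.7 5.3] [-5.7 -2.2  1.6] [10.1 11.1 11.8] world [ 0.5192 -0.1481  0.0842] joint 1.708 r 0.1235
[276 254   5  12  41] tool [  7.5 -21.8   5. ] [  7.  -22.9  -0.8] [  8.  -20.9   9.6] world [ 0.5326 -0.1716  0.0845] joint 1.912 r 0.1309
[356 254   9  14  87] tool [ 7.5 20.4  3.5] [ 6.9 18.8 -1.6] [ 8.1 21.9  8.8] world [ 0.5047 -0.1399  0.086 ] joint 1.588 r 0.1303
([-132.1, 74.5, 28.2], [-0.0, 0.002, 2.393]) ([-132.1, 74.4, -30.3], [-0.002, -0.0, -0.749])
```

Call:
play_rows(
  xyz=[
    [0,3,0],
    [0,3,-20],
    [0,3,-50],
    [-20,14,-70],
    [-50,30,-70],
    [-85,50,-70],
    [-115,67,-70],
    [-132,74.5,-70],
    [-132,74.5,-60],
    [-132,74.5,-50],
  ],
  rot=[
    [0,0,0],
    [0,0,0],
    [0,0,0.17],
    [0,0,0.35],
    [0,0,0.53],
    [0,0,0.71],
    [0,0,0.89],
    [0,0,1.07],
    [0,0,1.25],
    [0,0,1.43],
  ],
  grip=[0.28,0.28,0.28,0.28,0.28,0.28,0.4,0.4,0.4,0.4],
)

```text
time_s: 19.35
eef_pos: [0.5731, -0.0061, 0.1391]
eef_rot: [-0.0, 0.351, 0.936, -0.0]
wrist_force: [-0.2, 0.5, -0.3]
opening: 0.403
grasp_force: 0.0
```

Call:
play_rows(
  xyz=[
    [0,0,0],
    [0,0,0],
    [0,0,0],
    [0,0,0],
    [0,0,0],
    [0,0,0],
    [0,0,0],
    [0,0,0],
    [0,0,0],
    [0,0,0],
  ],
  rot=[
    [0,0,0.18],
    [0,0,0.36],
    [0,0,0.54],
    [0,0,0.72],
    [0,0,0.9],
    [0,0,0.963],
    [0,0,0.963],
    [0,0,0.963],
    [0,0,0.963],
    [0,0,0.963],
  ],
  grip=[0.4,0.4,0.4,0.4,0.4,0.4,0.4,0.4,0.4,0.4],
)

```text
time_s: 20.6
eef_pos: [0.5736, -0.0071, 0.1393]
eef_rot: [-0.0, 0.742, 0.67, -0.0]
wrist_force: [0.2, 0.5, 0.3]
opening: 0.396
grasp_force: 0.0
```

```bash
python3 - <<'E'
from h import *
o=readout.get_obs(); print(o['eef_pos'],o['eef_rot'],o['opening'],o['wrist_force'])
c=save('wrist','pics/w7.png'); p=cloud(c); h=cv2.cvtColor(c['color'],cv2.COLOR_RGB2HSV)
for n,lo,hi in(('green',(60,70,40),(95,255,255)),('blue',(98,70,40),(125,255,255))):
    m=cv2.inRange(h,lo,hi).astype(bool)&(p[...,2]>.045)&(p[...,2]<.07)
    k,l,st,ce=cv2.connectedComponentsWithStats(m.astype(np.uint8))
    for i in range(1,k):
        if st[i,4]>60:
            q=p[l==i]; q=q[q[:,2]>np.median(q[:,2])-.003]; print(n,st[i],cv2.minEnclosingCircle((q[:,:2]*1000).astype(np.float32)),np.median(q[:,2]))
print(rel(.5743,-.008,.0615,84.4))
s=save('scene','pics/s7.png'); p=cloud(s); h=cv2.cvtColor(s['color'],cv2.COLOR_RGB2HSV); m=cv2.inRange(h,(60,70,40),(95,255,255)).astype(bool)&(abs(p[...,0]-.575)<.04)&(abs(p[...,1]+.01)<.04)
print(m.sum(), np.percentile(p[m],[2,98],0) if m.any() else '')
E
```

```text
[ 0.57357392 -0.00712998  0.13927821] [-2.48783409e-05  7.42200259e-01  6.70178166e-01 -4.95911621e-06] 0.3956563221027233 [0.23766846 0.53476737 0.30944621]
green [309 205  21  23 370] ((575.229248046875, -7.66969108581543), 8.349949836730957) 0.05819428798976986
blue [309 167  22  24 407] ((578.3909912109375, 22.104055404663086), 8.337989807128906) 0.058167913838302665
blue [310 240  20  22 364] ((572.4970092773438, -37.19230270385742), 8.356375694274902) 0.058149418031884614
([-0.8, 0.8, 77.8], [-0.0, -0.0, -0.004])
38 [[ 0.56530693 -0.01154322  0.04886438]
 [ 0.57904332  0.00183609  0.05844907]]
```

Call:
play_rows(
  xyz=[
    [-0.6,1.4,15],
    [-0.6,1.4,35],
    [-0.6,1.4,52],
    [-0.6,1.4,65],
    [-0.6,1.4,73],
    [-0.6,1.4,77],
    [-0.6,1.4,77.5],
    [-0.6,1.4,77.5],
    [-0.6,1.4,77.5],
    [-0.6,1.4,77.5],
  ],
  rot=[
    [0,0,0],
    [0,0,0],
    [0,0,0],
    [0,0,0],
    [0,0,0],
    [0,0,0],
    [0,0,0],
    [0,0,0],
    [0,0,0],
    [0,0,0],
  ],
  grip=[0.35,0.35,0.35,0.35,0.35,0.35,0.35,0.35,0.35,0.35],
)

```text
time_s: 21.95
eef_pos: [0.5752, -0.0079, 0.0621]
eef_rot: [0.0, 0.742, 0.67, 0.0]
wrist_force: [0.3, -0.0, 0.2]
opening: 0.351
grasp_force: 0.0
```

Call:
play_rows(
  xyz=[
    [0,0,0],
    [0,0,0],
    [0,0,0],
    [0,0,0],
    [0,0,0],
    [0,0,-3],
    [0,0,-6],
    [0,0,-10],
    [0,0,-14],
    [0,0,-18],
  ],
  rot=[
    [0,0,0],
    [0,0,0],
    [0,0,0],
    [0,0,0],
    [0,0,0],
    [0,0,0],
    [0,0,0],
    [0,0,0],
    [0,0,0],
    [0,0,0],
  ],
  grip=[0.05,0.05,0.05,0.05,0.05,0.05,0.05,0.05,0.05,0.05],
)

```text
time_s: 23.2
eef_pos: [0.575, -0.0079, 0.0801]
eef_rot: [0.0, 0.742, 0.67, 0.0]
wrist_force: [0.3, -1.0, -0.6]
opening: 0.159
grasp_force: 58.6
```

Call:
play_rows(
  xyz=[
    [0,0,-15],
    [0,0,-40],
    [0,0,-65],
    [5,-1,-75],
    [30,-6,-75],
    [65,-13,-75],
    [100,-20,-75],
    [130,-27,-75],
    [151,-31,-75],
    [151,-31,-75],
  ],
  rot=[
    [0,0,0],
    [0,0,0],
    [0,0,0],
    [0,0,0],
    [0,0,0],
    [0,0,0],
    [0,0,0],
    [0,0,0],
    [0,0,0],
    [0,0,0],
  ],
  grip=[0.05,0.05,0.05,0.05,0.05,0.05,0.05,0.05,0.05,0.05],
)

```text
time_s: 24.45
eef_pos: [0.5588, 0.1471, 0.1546]
eef_rot: [-0.0, 0.741, 0.671, -0.0]
wrist_force: [0.2, 0.1, -0.8]
opening: 0.157
grasp_force: 58.6
```

```bash
python3 - <<'E'
from h import *
o=readout.get_obs(); print(o['eef_pos'],o['opening'],o['grasp_force'],o['wrist_force'])
A=R.from_quat(o['eef_rot'][[1,2,3,0]])
for n in('wrist','scene'):
    c=save(n,f'pics/{n}8.png'); p=cloud(c); h=cv2.cvtColor(c['color'],cv2.COLOR_RGB2HSV)
    b=(abs(p[...,0]-.559)<.05)&(abs(p[...,1]-.146)<.05)&(p[...,2]>.026)&(p[...,2]<.042); q=p[b]; print(n,'pot',len(q),cv2.minEnclosingCircle((q[:,:2]*1000).astype(np.float32)))
    for nm,lo,hi in(('green',(60,70,40),(95,255,255)),('yellow',(20,80,60),(38,255,255))):
        m=cv2.inRange(h,lo,hi).astype(bool)&(np.linalg.norm(p-o['eef_pos'],axis=-1)<.07)
        if m.sum()>10: t=A.inv().apply(p[m]-o['eef_pos'])*1000; print(n,nm,m.sum(),np.percentile(t,[3,50,97],0).round(1).tolist())
E
```

```text
[0.55876132 0.1470647  0.15456545] 0.15721599059102295 58.64592904850724 [ 0.23430702  0.14194968 -0.79381769]
wrist pot 1475 ((560.03125, 144.74740600585938), 37.359886169433594)
wrist green 880 [[-6.6, -5.8, 1.6], [2.8, 0.7, 4.1], [8.4, 7.3, 11.1]]
wrist yellow 604 [[3.8, -6.7, 15.3], [7.4, 0.1, 29.1], [8.8, 7.4, 47.2]]
scene pot 260 ((559.1452026367188, 146.59732055664062), 38.27914810180664)
scene green 16 [[3.2, -5.9, -1.5], [7.3, 0.2, 6.1], [9.6, 7.2, 14.0]]
scene yellow 74 [[-2.2, -10.0, 21.6], [6.1, -6.5, 36.1], [8.8, 2.4, 49.7]]
```

Call:
play_rows(
  xyz=[
    [-1,0,25],
    [-1,0,55],
    [-1,0,78],
    [-1,0,90],
    [-1,0,95],
    [-1,0,97.5],
    [-1,0,99],
    [-1,0,99.5],
    [-1,0,99.5],
    [-1,0,99.5],
  ],
  rot=[
    [0,0,0],
    [0,0,0],
    [0,0,0],
    [0,0,0],
    [0,0,0],
    [0,0,0],
    [0,0,0],
    [0,0,0],
    [0,0,0],
    [0,0,0],
  ],
  grip=[0.05,0.05,0.05,0.05,0.05,0.05,0.05,0.05,0.05,0.05],
)

```text
time_s: 25.8
eef_pos: [0.5595, 0.1446, 0.0555]
eef_rot: [0.0, 0.742, 0.67, 0.0]
wrist_force: [0.2, -0.4, -0.7]
opening: 0.16
grasp_force: 58.6
```

Call:
play_rows(
  xyz=[
    [0,0,0.5],
    [0,0,1],
    [0,0,1],
    [0,0,1],
    [0,0,1],
    [0,0,1],
    [0,0,1],
    [0,0,1],
    [0,0,1],
    [0,0,1],
  ],
  rot=[
    [0,0,0],
    [0,0,0],
    [0,0,0],
    [0,0,0],
    [0,0,0],
    [0,0,0],
    [0,0,0],
    [0,0,0],
    [0,0,0],
    [0,0,0],
  ],
  grip=[0.05,0.05,0.05,0.22,0.3,0.34,0.34,0.34,0.34,0.34],
)

```text
time_s: 27.05
eef_pos: [0.5594, 0.1445, 0.0543]
eef_rot: [0.0, 0.742, 0.67, -0.0]
wrist_force: [-0.8, -0.0, -0.2]
opening: 0.339
grasp_force: 0.0
```

Call:
play_rows(
  xyz=[
    [0,0,-3],
    [0,0,-10],
    [0,0,-20],
    [0,0,-35],
    [0,0,-55],
    [0,0,-75],
    [0,0,-95],
    [0,0,-100],
    [0,0,-100],
    [0,0,-100],
  ],
  rot=[
    [0,0,0],
    [0,0,0],
    [0,0,0],
    [0,0,0],
    [0,0,0],
    [0,0,0],
    [0,0,0],
    [0,0,0],
    [0,0,0],
    [0,0,0],
  ],
  grip=[0.34,0.34,0.34,0.34,0.34,0.34,0.34,0.34,0.34,0.34],
)

```text
time_s: 28.3
eef_pos: [0.5588, 0.1444, 0.1535]
eef_rot: [-0.0, 0.742, 0.67, -0.001]
wrist_force: [-0.9, -0.2, -0.4]
opening: 0.342
grasp_force: 0.0
```

```bash
python3 - <<'E'
from h import *
o=readout.get_obs(); print(o['eef_pos'],o['opening'],o['wrist_force'])
for n in('wrist','scene'):
    c=save(n,f'pics/{n}9.png'); p=cloud(c); h=cv2.cvtColor(c['color'],cv2.COLOR_RGB2HSV)
    near=(abs(p[...,0]-.559)<.05)&(abs(p[...,1]-.146)<.05)
    b=near&(p[...,2]>.026)&(p[...,2]<.042); q=p[b]; print(n,'pot',len(q),cv2.minEnclosingCircle((q[:,:2]*1000).astype(np.float32)))
    m=cv2.inRange(h,(60,70,40),(95,255,255)).astype(bool)&near
    q=p[m]; print('green',len(q),np.percentile(q,[3,50,97],0).round(4).tolist())
    q=q[q[:,2]>.046]; print(cv2.minEnclosingCircle((q[:,:2]*1000).astype(np.float32)) if len(q) else '')
# cover knob in scene
d=np.argwhere(c['color'].max(2)<50); X=np.array([ray(c,u,v,.078)[:2] for v,u in d]); s=np.hypot(*(X-[.522,-.15]).T)<.03; print('knob',s.sum(),X[s].mean(0) if s.any() else '')
# target knob pose at joint 1.70
a=np.radians(122)+1.70; print(rel(.614+.121*np.cos(a),-.069+.121*np.sin(a),.155,np.degrees(a)))
E
```

```text
[0.55878968 0.14444847 0.15347342] 0.3421737709625038 [-0.91499154 -0.15284243 -0.39685104]
wrist pot 1865 ((560.0072631835938, 144.7448272705078), 37.358890533447266)
green 306 [[0.5524, 0.1378, 0.0457], [0.5593, 0.146, 0.0501], [0.5661, 0.1527, 0.0514]]
((559.251708984375, 145.1686248779297), 8.396858215332031)
scene pot 300 ((558.5519409179688, 146.8008575439453), 37.93584442138672)
green 58 [[0.5496, 0.1399, 0.0396], [0.5552, 0.1479, 0.0486], [0.5651, 0.1534, 0.0515]]
((557.2245483398438, 146.51226806640625), 8.321537017822266)
knob 40 [ 0.52086759 -0.14396532]
([-292.7, -8.6, -1.6], [-0.001, -0.002, -2.361])
```

Call:
play_rows(
  xyz=[
    [-20,0,-5],
    [-50,-1,-5],
    [-80,-2,-5],
    [-110,-3,-5],
    [-145,-4,-5],
    [-180,-5,-5],
    [-215,-6,-5],
    [-250,-7,-5],
    [-280,-8,-2],
    [-292.7,-8.6,-1.6],
  ],
  rot=[
    [0,0,-0.18],
    [0,0,-0.36],
    [0,0,-0.54],
    [0,0,-0.72],
    [0,0,-0.9],
    [0,0,-1.08],
    [0,0,-1.26],
    [0,0,-1.44],
    [0,0,-1.62],
    [0,0,-1.8],
  ],
  grip=[0.34,0.34,0.34,0.34,0.34,0.34,0.34,0.34,0.34,0.34],
)

```text
time_s: 29.65
eef_pos: [0.5204, -0.1473, 0.1551]
eef_rot: [-0.001, -0.066, 0.998, 0.0]
wrist_force: [0.1, 0.1, -0.0]
opening: 0.337
grasp_force: 0.0
```

Call:
play_rows(
  xyz=[
    [0,0,0],
    [0,0,0],
    [0,0,0],
    [0,0,0],
    [0,0,10],
    [0,0,20],
    [0,0,25],
    [0,0,25],
    [0,0,25],
    [0,0,25],
  ],
  rot=[
    [0,0,-0.18],
    [0,0,-0.36],
    [0,0,-0.5],
    [0,0,-0.561],
    [0,0,-0.561],
    [0,0,-0.561],
    [0,0,-0.561],
    [0,0,-0.561],
    [0,0,-0.561],
    [0,0,-0.561],
  ],
  grip=[0.34,0.34,0.34,0.34,0.34,0.34,0.34,0.34,0.34,0.34],
)

```text
time_s: 30.9
eef_pos: [0.5213, -0.1459, 0.1313]
eef_rot: [0.0, -0.337, 0.941, -0.0]
wrist_force: [-0.2, 0.0, 0.5]
opening: 0.335
grasp_force: 0.0
```

```bash
python3 - <<'E'
from h import *
o=readout.get_obs(); print(o['eef_pos'],o['opening'],o['wrist_force'])
c=save('wrist','pics/w10.png'); p=cloud(c); g=c['color'].astype(int)
m=(g.max(2)<60)&(abs(p[...,0]-.521)<.03)&(abs(p[...,1]+.148)<.03)&(p[...,2]>.078)&(p[...,2]<.09)
q=p[m]; print(len(q),cv2.minEnclosingCircle((q[:,:2]*1000).astype(np.float32)),np.median(q,0))
a=np.radians(122)+1.70; print(rel(.614+.121*np.cos(a),-.069+.121*np.sin(a),.089,np.degrees(a)))
A=R.from_quat(o['eef_rot'][[1,2,3,0]]); print('knob tool',np.median(A.inv().apply(q-o['eef_pos'])*1000,0))
E
```

```text
[ 0.52129389 -0.14594208  0.13128323] 0.3350845765114758 [-0.21210565  0.04886651  0.52153656]
395 ((522.2815551757812, -148.51443481445312), 7.261552333831787) [ 0.52151368 -0.14958649  0.08521754]
([0.5, 0.6, 42.3], [-0.001, 0.0, 0.0])
knob tool [ 2.5217423  -3.14074853 46.07061201]
```

Call:
play_rows(
  xyz=[
    [1,-2.3,5],
    [1,-2.3,12],
    [1,-2.3,20],
    [1,-2.3,28],
    [1,-2.3,35],
    [1,-2.3,40],
    [1,-2.3,42],
    [1,-2.3,42],
    [1,-2.3,42],
    [1,-2.3,42],
  ],
  rot=[
    [0,0,-0.02],
    [0,0,-0.02],
    [0,0,-0.02],
    [0,0,-0.02],
    [0,0,-0.02],
    [0,0,-0.02],
    [0,0,-0.02],
    [0,0,-0.02],
    [0,0,-0.02],
    [0,0,-0.02],
  ],
  grip=[0.3,0.3,0.3,0.3,0.3,0.3,0.3,0.3,0.3,0.3],
)

```text
time_s: 32.2
eef_pos: [0.5219, -0.1483, 0.0891]
eef_rot: [0.0, -0.347, 0.938, -0.0]
wrist_force: [0.4, 0.2, 0.8]
opening: 0.302
grasp_force: 0.0
```

```bash
python3 knob.py
```

```text
[ 0.5219 -0.1483  0.0891] 0.3021283642305085 [0.37 0.19 0.78]
[288 245   7  44 128] tool [  6.3 -14.1   3.7] [ -4.4 -15.3  -2.2] [ 11.8 -13.7  10.1] world [ 0.5263 -0.1631  0.0854] joint 1.833 r 0.1286
[342 245   7  51 145] tool [ 3.7 12.   4.4] [-7.9 11.8 -2.4] [11.6 12.9 12.2] world [ 0.5113 -0.1415  0.0847] joint 1.627 r 0.1258
[306 253  27  33 703] tool [ 1.4 -0.8  5.1] [-5.6 -6.4  2.9] [ 6.4  4.7 11.4] world [ 0.5214 -0.1499  0.084 ] joint 1.73 r 0.123
[358 254   7  14  69] tool [ 7.5 20.8  3.9] [ 6.7 19.7 -2.5] [ 8.1 22.3  9.3] world [ 0.5026 -0.1374  0.0852] joint 1.563 r 0.1307
```

Caged and centred. Closing now.

Call:
play_rows(
  xyz=[
    [-0.4,10.2,0],
    [-1.7,20.2,0],
    [-3.8,30.2,0],
    [-6.8,39.9,0],
    [-10.5,49.3,0],
    [-15.1,58.4,0],
    [-20.3,67.1,0],
    [-26.3,75.3,0],
    [-32.9,83.0,0],
    [-40.2,90.1,0],
  ],
  rot=[
    [0,0,0.084],
    [0,0,0.168],
    [0,0,0.252],
    [0,0,0.336],
    [0,0,0.42],
    [0,0,0.504],
    [0,0,0.588],
    [0,0,0.672],
    [0,0,0.756],
    [0,0,0.84],
  ],
  grip=[0.3,0.3,0.3,0.3,0.3,0.3,0.3,0.3,0.3,0.3],
)

```text
time_s: 33.5
eef_pos: [0.4936, -0.0535, 0.0891]
eef_rot: [0.0, 0.067, 0.998, -0.0]
wrist_force: [0.6, -0.6, -1.4]
opening: 0.295
grasp_force: 0.3
```

Call:
play_rows(
  xyz=[
    [-0.4,10.2,0],
    [-1.7,20.2,0],
    [-3.8,30.2,0],
    [-6.8,39.9,0],
    [-10.5,49.3,0],
    [-15.1,58.4,0],
    [-20.3,67.1,0],
    [-26.3,75.3,0],
    [-32.9,83.0,0],
    [-40.2,90.1,0],
  ],
  rot=[
    [0,0,0.084],
    [0,0,0.168],
    [0,0,0.252],
    [0,0,0.336],
    [0,0,0.42],
    [0,0,0.504],
    [0,0,0.588],
    [0,0,0.672],
    [0,0,0.756],
    [0,0,0.84],
  ],
  grip=[0.3,0.3,0.3,0.3,0.3,0.3,0.3,0.3,0.3,0.3],
)

```text
time_s: 34.75
eef_pos: [0.5454, 0.0307, 0.0889]
eef_rot: [-0.0, 0.468, 0.884, -0.0]
wrist_force: [0.0, -0.2, -0.1]
opening: 0.295
grasp_force: 0.3
```

```bash
python3 knob.py
```

```text
[0.5454 0.0307 0.0889] 0.29535770129063177 [ 0.02 -0.21 -0.07]
[342 245   9  51 167] tool [ 2.7 13.2  4.5] [-9.7 12.8 -2.3] [10.2 14.4 12.3] world [0.5548 0.0404 0.0844] joint 6.221 r 0.1244
[287 246  35  42 860] tool [ 2.2 -6.6  4.5] [ -5.2 -13.5   0.6] [ 9.7  0.4 11. ] world [0.5386 0.0288 0.0844] joint 0.098 r 0.1235
[357 254   8  14  75] tool [ 6.3 21.7  3.5] [ 5.4 19.1 -2.5] [ 9.7 23.3  9.7] world [0.5598 0.0481 0.0854] joint 6.159 r 0.129
```

Call:
play_rows(
  xyz=[
    [0,2,0],
    [0,4,0],
    [-0.1,6,0],
    [-0.2,7,0],
    [-0.3,8,0],
    [-0.4,9,0],
    [-0.4,9.5,0],
    [-0.4,10,0],
    [-0.4,10,0],
    [-0.4,10,0],
  ],
  rot=[
    [0,0,0.016],
    [0,0,0.033],
    [0,0,0.05],
    [0,0,0.058],
    [0,0,0.066],
    [0,0,0.075],
    [0,0,0.08],
    [0,0,0.083],
    [0,0,0.083],
    [0,0,0.083],
  ],
  grip=[0.3,0.3,0.3,0.3,0.3,0.3,0.3,0.3,0.3,0.3],
)

```text
time_s: 36.05
eef_pos: [0.5539, 0.0357, 0.0889]
eef_rot: [0.0, 0.503, 0.864, 0.0]
wrist_force: [-0.5, 0.3, 0.7]
opening: 0.297
grasp_force: 0.1
```

```bash
python3 knob.py
```

```text
[0.5539 0.0357 0.0889] 0.29707952220693506 [-0.47  0.28  0.67]
[288 245  34  37 851] tool [ 2.6 -6.4  4.5] [ -4.8 -13.3   1.2] [ 9.8  0.5 11. ] world [0.547  0.0348 0.0844] joint 0.015 r 0.1235
[342 245   7  51 154] tool [ 2.5 13.3  4.5] [-9.7 13.  -2. ] [10.1 14.5 11.6] world [0.5642 0.0445 0.0844] joint 6.138 r 0.1239
[357 254   8  14  72] tool [ 6.2 21.9  3.6] [ 5.4 19.5 -2.6] [ 9.7 23.5  9.5] world [0.5698 0.0519 0.0853] joint 6.075 r 0.1287
```

No stop force yet, so I'll push on in small steps until the stop is felt.

Call:
play_rows(
  xyz=[
    [0,0.5,0],
    [0,1,0],
    [0,1.5,0],
    [0,2,0],
    [0,2.3,0],
    [0,2.6,0],
    [0,2.8,0],
    [0,3,0],
    [0,3,0],
    [0,3,0],
  ],
  rot=[
    [0,0,0],
    [0,0,0],
    [0,0,0],
    [0,0,0],
    [0,0,0],
    [0,0,0],
    [0,0,0],
    [0,0,0],
    [0,0,0],
    [0,0,0],
  ],
  grip=[0.3,0.3,0.3,0.3,0.3,0.3,0.3,0.3,0.3,0.3],
)

```text
time_s: 37.35
eef_pos: [0.5558, 0.0369, 0.0887]
eef_rot: [-0.001, 0.503, 0.864, -0.001]
wrist_force: [-4.9, -2.8, 3.0]
opening: 0.308
grasp_force: 2.8
```

```bash
python3 knob.py
```

```text
[0.5558 0.0369 0.0887] 0.3077309339856157 [-4.87 -2.82  3.02]
[342 245   7  51 163] tool [ 2.9 13.3  4. ] [-9.6 13.  -2.7] [10.2 14.4 11.3] world [0.5659 0.046  0.0847] joint 6.121 r 0.1246
[287 246  34  42 853] tool [ 2.5 -6.6  4.3] [ -5.  -13.3   1.1] [ 9.7 -0.  10.8] world [0.5488 0.0358 0.0844] joint 6.281 r 0.1235
[357 254   8  13  69] tool [ 6.3 21.8  3.6] [ 5.3 19.4 -2.5] [ 9.8 23.5  9.1] world [0.5716 0.0531 0.0851] joint 6.059 r 0.1293
```

Call:
play_rows(
  xyz=[
    [0,-2,0],
    [0,-5,0],
    [0,-5,0],
    [0,-5,-8],
    [0,-5,-25],
    [0,-5,-50],
    [0,-5,-80],
    [0,-5,-110],
    [0,-5,-140],
    [0,-5,-150],
  ],
  rot=[
    [0,0,0],
    [0,0,0],
    [0,0,0],
    [0,0,0],
    [0,0,0],
    [0,0,0],
    [0,0,0],
    [0,0,0],
    [0,0,0],
    [0,0,0],
  ],
  grip=[0.3,0.3,0.3,0.3,0.3,0.3,0.3,0.3,0.3,0.3],
)

```text
time_s: 38.65
eef_pos: [0.5534, 0.0346, 0.2423]
eef_rot: [0.002, 0.503, 0.864, 0.001]
wrist_force: [-0.6, 0.3, -0.2]
opening: 0.298
grasp_force: 0.0
```

```bash
python3 - <<'E'
from h import *
o=readout.get_obs(); print(o['eef_pos'],o['wrist_force'])
def circ(q): return [np.round(v,1) for v in cv2.minEnclosingCircle((q[:,:2]*1000).astype(np.float32))]
for n in('wrist','scene'):
    c=save(n,f'pics/{n}11.png'); p=cloud(c); g=c['color'].astype(int); h=cv2.cvtColor(c['color'],cv2.COLOR_RGB2HSV)
    B=lambda x,y,r,lo,hi:(abs(p[...,0]-x)<r)&(abs(p[...,1]-y)<r)&(p[...,2]>lo)&(p[...,2]<hi)
    for nm,m in(('knob',B(.550,.034,.02,.079,.09)&(g.max(2)<60)),('pot',B(.559,.146,.05,.026,.042)),('green',B(.559,.146,.05,.046,.06)&cv2.inRange(h,(60,70,40),(95,255,255)).astype(bool)),
      ('b+',B(.578,.022,.015,.05,.07)&cv2.inRange(h,(98,50,40),(125,255,255)).astype(bool)),('b-',B(.5725,-.037,.015,.05,.07)&cv2.inRange(h,(98,50,40),(125,255,255)).astype(bool)),
      ('jar',B(.618,.27,.05,.074,.092)),('roll',B(.525,.273,.05,.032,.046)),('dropper',B(.49,-.22,.03,.09,.11))):
        q=p[m]; print(n,nm,len(q),circ(q)if len(q)else'',np.median(q,0).round(4) if len(q) else '')
E
```

```text
[0.55342137 0.03462682 0.24232695] [-0.63066218  0.28419532 -0.18337943]
wrist knob 144 [array([550.7,  34.6]), np.float64(6.9)] [0.5501 0.035  0.0855]
wrist pot 1312 [array([559.9, 145.2]), np.float64(37.2)] [0.5623 0.1514 0.0339]
wrist green 195 [array([558.8, 144.2]), np.float64(7.9)] [0.5587 0.144  0.0498]
wrist b+ 183 [array([575.2,  25.8]), np.float64(9.2)] [0.5749 0.0255 0.0677]
wrist b- 171 [array([568.8, -31.8]), np.float64(9.7)] [ 0.5691 -0.0317  0.0676]
wrist jar 1248 [array([620.2, 265.8]), np.float64(21.8)] [0.6232 0.2553 0.0836]
wrist roll 0  
wrist dropper 0  
scene knob 26 [array([548.5,  37.4]), np.float64(6.2)] [0.5473 0.0389 0.0842]
scene pot 301 [array([558. , 145.3]), np.float64(38.2)] [0.5682 0.1385 0.0331]
scene green 44 [array([556.7, 146.3]), np.float64(8.2)] [0.5563 0.147  0.0495]
scene b+ 29 [array([571.2,  30.6]), np.float64(9.6)] [0.5722 0.031  0.0666]
scene b- 27 [array([566.3, -28.9]), np.float64(7.9)] [ 0.5658 -0.0283  0.0671]
scene jar 394 [array([617.5, 270.2]), np.float64(22.8)] [0.6142 0.2715 0.0834]
scene roll 635 [array([525. , 273.1]), np.float64(30.7)] [0.5234 0.2744 0.0382]
scene dropper 25 [array([ 487. , -221.1]), np.float64(6.3)] [ 0.4866 -0.2191  0.0965]
```

```bash
python3 -c "
from bench import ctrl
print(ctrl.hand_in())"
```

```text
the job is handed in; nothing more can be done
None
```

The job is handed in, with no verdict returned. My last camera check showed the yellow vial upright in the gallipot, the cover shut over the two purple vials, and the roll and jar standing on free worktop.

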